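Free the seized swing clamp of a tube holder

TASK

The red wing knob of the tube holder's swing clamp has seized. Break it loose with a short firm twist anticlockwise (seen from above) and turn it on about a quarter turn, so that the arm stands well clear of the tube; feel for the knob's centre and keep side loads small, for the pillar must hardly be pushed sideways or leaned on. Then lift the green-capped tube out of the holder and stand it in the beaker, without knocking over the beaker or the flask.

Things in the scene. Friction and masses are not known exactly. Their poses are not given: they have to be found in the camera images.
- stand: Tube holder fixed to the worktop: grey base plate 90 x 185 x 10 mm, from x -45 to +45 and y -135 to +50 mm of this frame; origin on the worktop under the nominal pillar axis, z up. The aluminium pillar (head 66 mm across, z = 89 to 113 mm) carries a steel swing arm (20 mm wide, top at z = 125 mm, end disc 38 mm across at 95 mm from the axis, 3 mm above the tube's cap) and on it the red wing knob.
- wing (a point): Nominal centre of the red wing knob, 145 mm above the stand's origin. The knob is an upright bar 64 mm long, 14 mm wide, z = 132 to 158 mm, centred on the pillar axis, fixed to the arm and parallel to it. The pillar is bolted down through a wide slot: its true axis is up to 15 mm in x and 15 mm in y of the stand from this point, differently each time. Feel for it, and give way to side forces in the turn.
- knob (a joint): Angle of wing knob and arm, rad: 0 = seized, bar and arm along the stand's y, arm pointing to -y over the tube; grows anticlockwise seen from above; stop at 1.9. After a little slack it takes about 0.5 N m to break loose, is free past about 0.3 rad (0.05 N m) and stays where left. A firm squeeze across the bar turns it; pushing one wing only would strain the pillar.
- socket (a point): Centre of the top of the white socket block on the base plate, 46 x 46 mm, at y = -95 mm, z = 50 mm of the stand; the tube stands in its 21 mm hole, whose floor is at z = 10 mm.
- tube_mid (a point): Centre (half-way up) of the loose sample tube, 104 mm tall, 30 g: body 16 mm across, green cap 22 mm across over the top 20 mm; it stands upright in the socket. z of the point runs along the tube to the cap.
- beaker: Loose clear beaker standing on the worktop, 54 mm across, 69 mm tall, inside at least 32 mm wide, inner floor at 3 mm; origin at the centre of its underside, z up. 150 g.
- flask_mid (a point): Centre (half-way up) of the conical flask with pink content that stands by, 76 mm across, 133 mm tall; not to be touched.
- give_x (a joint): How far the pillar is pushed in its stiff rubber bush along the stand's x, m: 0 at rest, 8 N per mm, springs back. More than 1 mm (8 N of net side push) strains it; a centred, balanced squeeze or twist on the knob does not move it.
- give_y (a joint): The same along the stand's y.
- column (a joint): The same along z, up positive, but 20 N per mm: more than 1 mm (20 N of push down or pull up) strains it.

How it is judged:
On the way:
1. the knob has been broken loose and the arm swung well clear (past 1.2 rad) while the tube still stands in its socket (value of joint knob above 1.2 rad and horizontal distance between tube_mid and beaker above 0.04 m and distance of tube_mid from where it was at the start of the episode below 0.02 m), for 0.2 s.
At the end, for the whole second after the job is handed in: The tube stands cap up inside the beaker on its floor (its centre within 22 mm of the beaker's axis and 40 to 70 mm above its underside, leaning less than 0.45 rad), the beaker stands upright and at rest on the worktop, and the knob is past 1.2 rad (value of joint knob above 1.2 rad and horizontal distance between tube_mid and beaker below 0.022 m and z of tube_mid in the frame of beaker between 0.04 and 0.07 m and angle between tube_mid's own z axis and vertical below 0.45 rad and angle between beaker's own z axis and vertical below 0.08 rad and height (world z) of beaker below 0.01 m and linear speed of beaker below 0.03 m/s); the robot touches nothing.
It fails at once if the pillar is strained: pushed more than 1 mm out of its rest place in its rubber bush (8 N of net push sideways, 20 N up or down) (value of joint any of give_x, give_y, column above 0.001 m or value of joint any of give_x, give_y, column below -0.001 m).
It fails at once if the beaker is knocked over (angle between beaker's own z axis and vertical above 0.5 rad).
It fails at once if the flask is knocked over or shoved (angle between flask_mid's own z axis and vertical above 0.3 rad or distance of flask_mid from where it was at the start of the episode above 0.05 m).
It also fails if it takes over 61 s, if anything falls off the work surface, if the arm or the gripper's body presses on something with over 40 N, if the wrist force passes 120 N, or if a joint passes its speed limit or range.

ROBOT

A 6-joint arm with a two-finger parallel gripper is mounted at the origin on a cart in front of the work surface, level with it; the furniture and walls round the work are solid. World frame = base frame: x ahead of the robot, y to its left, z up, the work surface at z = 0. Lengths are in m, angles in rad, forces in N, time in s.
With the tool pointing down it reaches from about 0.3 to 0.85 m from the base axis. Payload 5.4 kg.
Tool frame: the origin (TCP) lies at the very end of the fingers, on their centre line; the grasp point (between the pads) lies 19 mm behind it (robot.grasp_offset is the distance from the TCP to the grasp point, in m); z points along the fingers, x is the direction in which the jaws open and shut, and the axes are right-handed (so a half turn about z gives the same grasp; the last joint's range is limited). The gripper opens to 85 mm and grips with 20 to 120 N. Pads are 22 mm wide; open, the fingers measure 114 mm over their backs; the gripper's body (76 mm by 85 mm) begins 54 mm behind the grasp point. The pads swing forward as they close: fully open they stand 13 mm farther back than shut.
Start: joints at [-1.501, 0.158, 1.597, -0, 1.386, -0.21], TCP at [0.159, -0.553, 0.231] pointing down, gripper open.
Joint ranges: [-2.91, 2.91], [-0.94, 2.29], [0.18, 2.7], [-1.29, 4.43], [0.17, 2.64], [-3, 3]. Speed limits (rad/s): [2.57, 2.57, 3.14, 3.14, 3.14, 3.14].

INTERFACE

Orientations are given as a unit quaternion [w, x, y, z].
In Python, from bench import robot, ungrasp, grab, kin, imaging, order gives the robot as it stands. Calls block until the motion is done:
- robot.move_pose(position, orientation): joint-space move of the TCP to a pose.
- robot.move_l(position, orientation=None, vel=0.15): straight line of the TCP; orientation=None keeps the orientation; vel is the mean speed in m/s.
- robot.movej(angles): joint-space move.
- ungrasp() and grab(f_grip=None): open the fingers fully, or close them until they stop; f_grip is the grip in N (None keeps the last).
- robot.dwell(seconds).
- kin.inverse_kinematics(position, orientation): joint angles nearest the present ones, or None.
- robot.sense(): the state.
- imaging.get_image(name): name is "side" or "top"; returns a dict with "img" (384x512x3 uint8, red, green, blue), "z_map" (384x512 float32, m along the optical axis (not along the pixel's ray), 0 where there is no reading), "K" (3x3 intrinsics, pixels), "extrinsics" (4x4, takes a point from camera to world coordinates). Camera axes: x right, y up, looking along -z (the intrinsics and any distortion apply to the point x, -y, -z); pixel columns grow to the right and rows downward; lengths in m; the calibration is good to about 2 mm. A picture is of the moment at which its call begins.
A pose or a line that the arm cannot do raises robot.Unreachable and nothing moves.
- order.hand_in(): hands the job in, once; it reports no verdict.
The state is a dict: "time": time; "joint_pos": joint angles; "dq": joint speeds; "joint_efforts": joint torques, N m; "tcp_pos": TCP position; "orientation": TCP orientation; "ft_force": force on the tool from outside, world axes, zero at the start; "torque": the same for the moment, N m; "opening": opening from 0.0 (shut) to 1.0 (fully open).
Only numpy, scipy, OpenCV 4.12 (cv2) and the standard library are available. Lean on these libraries where they do the work, as an engineer would, in place of code of your own. Each camera call takes 0.05 s, during which the arm holds its last target. There are 200 camera calls.

## Working session

There is one attempt and no reset: what is moved stays moved. The work goes in short steps, each a Python script; the robot and the scene stay as the last script left them, time stands still between calls to the robot, and variables do not carry over. Pictures are saved under pics/ and viewed, about 8 in all and at most 12, crops included, and the job is handed in when it is done.

```bash
ls; mkdir -p pics
cat > h.py <<'E'
import numpy as np, cv2
from bench import robot, ungrasp, grab, kin, imaging, order
def snap(n):
    d=imaging.get_image(n); np.savez(f'{n}.npz',**d); return d
def pts(d):
    z=d['z_map'];K=d['K'];v,u=np.mgrid[:z.shape[0],:z.shape[1]]
    p=np.stack([(u-K[0,2])/K[0,0]*z,-(v-K[1,2])/K[1,1]*z,-z],-1)
    T=d['extrinsics'];return p@T[:3,:3].T+T[:3,3]
E
python3 - <<'E'
from h import *
ims=[]
for n in('top','side'):
    d=snap(n);cv2.imwrite(f'pics/{n}0.png',d['img'][...,::-1]);print(n,d['K'].tolist(),d['extrinsics'].round(3).tolist(),d.keys())
print(robot.sense())
E
```

```text
pics
top [[384.92910534434395, 0.0, 254.15989528630152], [0.0, 384.92910534434395, 185.7013499888009], [0.0, 0.0, 1.0]] [[0.0, 0.985, -0.173, 0.363], [-0.999, 0.006, 0.034, -0.059], [0.034, 0.173, 0.984, 1.064], [0.0, 0.0, 0.0, 1.0]] dict_keys(['img', 'z_map', 'K', 'extrinsics'])
side [[369.7006515708334, 0.0, 257.6303201565406], [0.0, 369.7006515708334, 185.677071918394], [0.0, 0.0, 1.0]] [[-1.0, -0.007, 0.017, 0.536], [0.018, -0.532, 0.847, 0.646], [0.003, 0.847, 0.532, 0.568], [0.0, 0.0, 0.0, 1.0]] dict_keys(['img', 'z_map', 'K', 'extrinsics'])
{'time': 0.1, 'joint_pos': array([-1.50109507e+00,  1.58989545e-01,  1.59812749e+00, -2.35222501e-05,
        1.38619052e+00, -2.10108418e-01]), 'dq': array([-1.95538247e-03, -1.28585429e-03, -1.71394771e-03,  5.63671934e-05,
       -1.16449712e-03, -1.76691078e-04]), 'joint_efforts': array([-1.73895774e-04, -3.96992218e+01, -3.32336676e+01, -2.10809708e-04,
        4.20713826e-03, -2.58095710e-06]), 'tcp_pos': array([ 0.15872839, -0.55208742,  0.23040277]), 'orientation': array([-6.39767042e-04,  7.98804093e-01, -6.01590629e-01, -5.71013842e-04]), 'ft_force': array([0.16661116, 0.12365642, 0.70910581]), 'torque': array([ 0.0368222 , -0.03092447,  0.01021601]), 'opening': 0.9988392904845724}
```

View pics/top0.png

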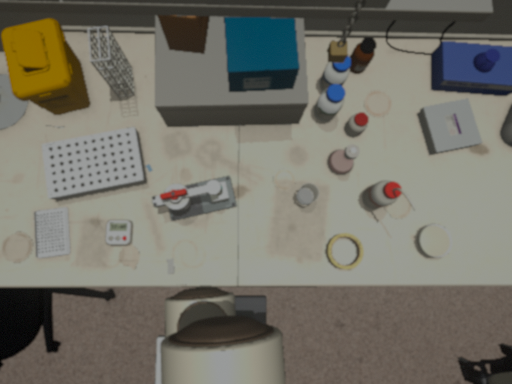

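View pics/side0.png

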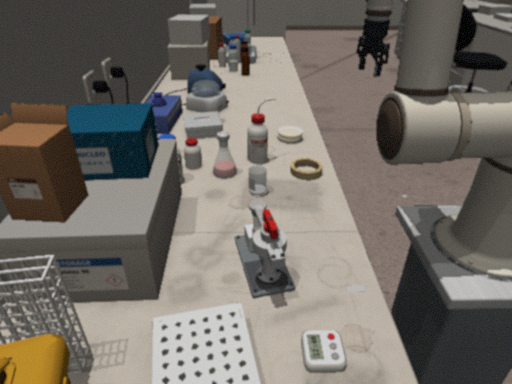

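The top view shows the red bar at about (173,193), the arm's end disc at (213,187), the beaker at (306,195) and the flask at (342,158). The arm points right, which is world -y. The side view agrees. Next I measure these from depth.

Run:
```python
from h import *
def fit(name,P,m):
    q=P[m]
    if len(q)<5: print(name,len(q));return
    r=cv2.minAreaRect((q[:,:2]*1000).astype(np.float32))
    print(name,len(q),'mean',q.mean(0).round(4),'med',np.median(q,0).round(4),'rect',np.round(r[0],1),np.round(r[1],1),round(r[2],1))
for n in('top','side'):
    d=dict(np.load(n+'.npz'));P=pts(d);im=d['img'].astype(int);ok=d['z_map']>0
    R,G,B=im[...,0],im[...,1],im[...,2];x,y,z=P[...,0],P[...,1],P[...,2]
    print(n,'table z',np.median(z[ok&(abs(z)<.02)]))
    v,u=np.mgrid[:384,:512]
    w=(u>140)&(u<245)&(v>165)&(v<225) if n=='top' else (u>225)&(u<300)&(v>195)&(v<300)
    red=(R>110)&(R>2*G)&(R>2*B)&w
    fit('red',P,red&ok); fit('redtop',P,red&ok&(z>.15)); 
    fit('armtop',P,w&ok&(z>.119)&(z<.131)&~red)
    plate=w&ok&(z>.004)&(z<.017);fit('plate',P,plate)
    fit('sock',P,w&ok&(z>.045)&(z<.055))
    fit('head',P,w&ok&(z>.108)&(z<.118))
    fit('green',P,w&ok&(G>R+25)&(G>B+15))
    wb=(u>290)&(u<322)&(v>180)&(v<212) if n=='top' else (u>244)&(u<272)&(v>160)&(v<197)
    for lo,hi in((.02,.08),(.06,.08)): fit('beaker',P,wb&ok&(z>lo)&(z<hi))
    wf=(u>325)&(u<362)&(v>140)&(v<178) if n=='top' else (u>208)&(u<240)&(v>130)&(v<180)
    fit('flask',P,wf&ok&(z>.02));fit('flasktop',P,wf&ok&(z>.12))
    T=d['extrinsics'];K=d['K']
    c=im[170:230,145:250] if n=='top' else im[155:305,215:300]
    cv2.imwrite(f'pics/{n}c.png',cv2.resize(c.astype(np.uint8)[...,::-1],None,fx=5 if n=='top' else 4,fy=5 if n=='top' else 4,interpolation=cv2.INTER_CUBIC))
a,b=[cv2.imread(f'pics/{n}c.png') for n in('top','side')]
a=cv2.resize(a,(400,int(a.shape[0]*400/a.shape[1])));
o=np.zeros((600,740,3),np.uint8);o[:a.shape[0],:400]=a;o[:600,400:740]=b[:600,:340];cv2.imwrite('pics/c.png',o)
```

```text
top table z -0.00036349643246746943
red 110 mean [0.502  0.1017 0.1559] med [0.5018 0.0995 0.1571] rect [501.2 101.3] [14.5 58.7] 14.5
redtop 100 mean [0.5025 0.1019 0.157 ] med [0.5021 0.0992 0.1573] rect [502.9 101.8] [11.  58.7] 14.4
armtop 383 mean [0.5184 0.0361 0.1248] med [0.5192 0.0298 0.1246] rect [511.8  72.2] [ 36.9 164.6] 12.5
plate 1176 mean [0.5072 0.0433 0.0096] med [0.4998 0.045  0.0096] rect [520.   74.7] [283.4 160.3] 88.0
sock 186 mean [0.5293 0.0249 0.0491] med [ 0.5194 -0.0061  0.0491] rect [543.7  93.6] [244.   58.5] 80.0
head 379 mean [0.4984 0.113  0.1126] med [0.4914 0.1128 0.1126] rect [503.5  76.2] [168.7  65.2] 87.7
green 0
beaker 188 mean [ 0.5249 -0.2398  0.0498] med [ 0.5265 -0.2422  0.0521] rect [ 522.6 -237.6] [51.8 51.9] 43.9
beaker 71 mean [ 0.5257 -0.2408  0.0661] med [ 0.5291 -0.2445  0.0662] rect [ 522.6 -237.6] [51.8 51.9] 43.9
flask 580 mean [ 0.6137 -0.3329  0.0746] med [ 0.6122 -0.3316  0.0622] rect [ 615.6 -334. ] [68.4 51.6] 35.7
flasktop 168 mean [ 0.6192 -0.3391  0.1297] med [ 0.6185 -0.3386  0.1301] rect [ 620.5 -340.4] [34.8 34.7] 86.5

[... 395 characters left out ...]
22 0.0101] rect [514.2  55.3] [ 89.9 185.4] 13.2
sock 132 mean [0.5344 0.0282 0.0495] med [0.5401 0.0102 0.0494] rect [527.9  51.3] [ 19.6 141.3] 14.6
head 585 mean [0.5006 0.1263 0.1129] med [0.4978 0.1253 0.113 ] rect [503.6  94.2] [ 64.7 142.9] 1.2
green 0
beaker 408 mean [ 0.5213 -0.2302  0.0488] med [ 0.5211 -0.2203  0.0507] rect [ 520.9 -235.3] [55.9 50. ] 88.2
beaker 104 mean [ 0.5212 -0.2388  0.0644] med [ 0.5211 -0.2474  0.0644] rect [ 521.  -235.7] [55.  49.8] 88.0
flask 587 mean [ 0.6195 -0.3326  0.067 ] med [ 0.6183 -0.3246  0.0589] rect [ 646.9 -450.6] [ 66.2 299.8] 13.9
flasktop 79 mean [ 0.6184 -0.3308  0.1281] med [ 0.619  -0.3295  0.1285] rect [ 618.6 -334.7] [31.8 30.4] 2.3
```

View pics/c.png

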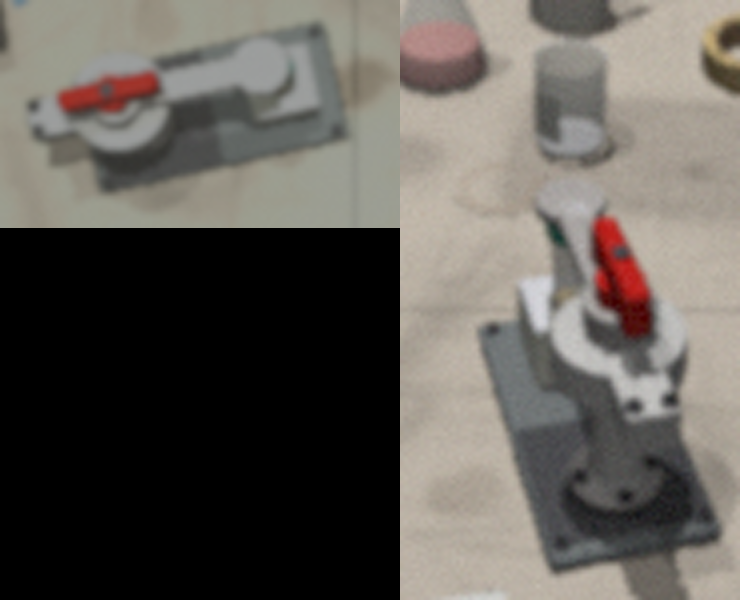

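The plate rectangle is 90 x 185 mm at about 13.8°, which matches the given size. It puts the stand origin at about (0.504, 0.097) and the socket at (0.527, 0.004). The bar centre is at about (0.5035, 0.103). Now I move to the knob and feel its centre along both axes with the open jaws straddling it.

```bash
cat >> h.py <<'E'
A=np.radians(13.9)
XS=np.array([np.cos(A),np.sin(A),0]);YS=np.array([-np.sin(A),np.cos(A),0])
def q(th): return np.array([0,np.cos(th/2),np.sin(th/2),0])
def st(): return robot.sense()
def force(n=5):
    f=[]
    for _ in range(n): f.append(st()['ft_force']); robot.dwell(.01)
    return np.mean(f,0)
def probe(start,d,th,maxd,step=.0005,thr=1.5):
    """step along d until the force along -d passes thr; returns the contact point (TCP) without give"""
    robot.move_l(start,q(th),vel=.1); robot.dwell(.15); f0=force(); p=np.array(start)
    for i in range(int(maxd/step)):
        p=p+d*step; robot.move_l(p,q(th),vel=.02); f=-(force(3)-f0)@d
        if f>thr:
            c=np.array(st()['tcp_pos']); print('contact',c.round(4),'f',round(f,2),'cmd',p.round(4),'t',st()['time'])
            robot.move_l(p-d*.003,q(th),vel=.05); return c-d*f/8000
        if f>5: break
    print('no contact',p,f); return None
E
python3 - <<'E'
from h import *
c=np.array([.5035,.1033,0]);z=.131
thy=A-np.pi/2
for th in(thy,A,A+1.35):print(kin.inverse_kinematics(np.r_[c[:2],z],q(th)))
robot.move_pose(np.r_[c[:2],.24],q(thy));print(st()['time'],st()['tcp_pos'])
c[2]=z;robot.move_l(c,q(thy),vel=.12);print(st()['time'],force(),st()['tcp_pos'])
a=probe(c+YS*.005,YS,thy,.012)
b=probe(c-YS*.005,-YS,thy,.012)
if a is not None and b is not None:
    m=(a+b)/2; print('ymid',m,'off along YS',(m-c)@YS,'travel',(a-b)@YS)
robot.move_l(c,q(thy));print(st()['time'])
E
```

```text
[-3.30875474e-02  1.03504844e-01  1.86546872e+00 -4.44089210e-16
  1.17261909e+00  1.29510801e+00]
[-3.30875474e-02  1.03504844e-01  1.86546872e+00 -4.44089210e-16
  1.17261909e+00 -2.75688313e-01]
[-3.30875474e-02  1.03504844e-01  1.86546872e+00 -4.44089210e-16
  1.17261909e+00 -1.62568831e+00]
2.7167 [0.50369697 0.10260536 0.23997763]
3.775 [-0.40717371 -0.24580559  0.00939387] [0.50431936 0.10326775 0.13204356]
contact [0.5008 0.1143 0.1311] f 1.72 cmd [0.5007 0.1145 0.131 ] t 7.8333
contact [0.5062 0.0923 0.131 ] f 1.67 cmd [0.5063 0.0921 0.131 ] t 12.1333
ymid [0.50353447 0.1032809  0.13104403] off along YS -2.6825291998702796e-05 travel 0.022230494489546827
12.6333
```

Felt along y, the centre agrees with vision and the travel is 22 mm (21 expected). Now x.

Run:
```python
from h import *
c=np.array([.5035,.1033,.131])
robot.move_l(c+[0,0,.03],q(A-np.pi/2),vel=.15)
robot.move_pose(c+[0,0,.03],q(A));robot.move_l(c,q(A),vel=.15);print(st()['time'])
a=probe(c+XS*.032,XS,A,.012)
b=probe(c-XS*.032,-XS,A,.012)
if a is not None and b is not None:
    m=(a+b)/2; print('xmid',m,'off along XS',(m-c)@XS,'travel',(a-b)@XS)
    robot.move_l(c+XS*((m-c)@XS),q(A),vel=.15);print(st()['time'],st()['tcp_pos'])
```

```text
14.7333
contact [0.5387 0.1121 0.1309] f 1.79 cmd [0.5389 0.1121 0.131 ] t 17.8667
contact [0.4683 0.0945 0.1311] f 1.65 cmd [0.4681 0.0945 0.131 ] t 21.5917
xmid [0.50348368 0.10330078 0.13100513] off along XS -1.564908232590243e-05 travel 0.07216553088792269
22.2167 [0.50307604 0.10329081 0.13073429]
```

Run:
```python
from h import *
c=np.array([.50348,.1033,.131])
robot.dwell(.1);f0=force();t0=st()['torque'];grab(80);robot.dwell(.1);s=st();f=force()-f0
print('grabbed',s['time'],s['opening'],f.round(2),s['tcp_pos'])
p=c.copy();th=A;ok=True
for i in range(60):
    if np.abs(f[:2]).max()>6.5 or abs(f[2])>15: print('HIGH',f);break
    p=p+np.array([6e-5,6e-5,2e-5])*f
    if th>A+1.42 : break
    th+=.03 if th-A<.4 else .06
    robot.move_l(p,q(th),vel=.05); f=force(2)-f0
    if i%3==0 or i<14: s=st();print(round(s['time'],2),round(th-A,2),f.round(1),'Tz',round((s['torque']-t0)[2],2),((p-c)*1e3).round(2),round(s['opening'],3))
print(st()['time'])
```

```text
grabbed 23.1167 0.14610189014082772 [-1.86 -0.3   6.32] [0.50395589 0.10322737 0.1321231 ]
23.43 0.03 [-1.6 -0.6  5.5] Tz -0.0 [-0.11 -0.02  0.13] 0.148
23.69 0.06 [-1.6 -0.9  5.7] Tz -0.1 [-0.21 -0.05  0.24] 0.149
23.96 0.09 [-0.7 -0.   5.1] Tz -0.18 [-0.3  -0.11  0.35] 0.148
24.23 0.12 [-0.5 -0.2  5.1] Tz -0.16 [-0.35 -0.11  0.45] 0.146
24.49 0.15 [ 0.  -0.3  5.7] Tz -0.24 [-0.38 -0.12  0.55] 0.148
24.76 0.18 [-0.3 -0.6  5.2] Tz -0.51 [-0.37 -0.14  0.67] 0.15
25.02 0.21 [-0.2 -1.   5.7] Tz -0.36 [-0.39 -0.18  0.77] 0.148
25.29 0.24 [ 0.4 -0.3  5. ] Tz -0.52 [-0.4  -0.24  0.89] 0.147
25.56 0.27 [ 0.7 -0.3  4.3] Tz -0.03 [-0.38 -0.25  0.99] 0.146
25.82 0.3 [ 0.9 -0.2  4.7] Tz -0.12 [-0.34 -0.27  1.07] 0.149
26.09 0.33 [0.8 0.2 4.5] Tz 0.09 [-0.28 -0.28  1.17] 0.148
26.36 0.36 [1.1 0.4 3.5] Tz 0.04 [-0.23 -0.27  1.25] 0.149
26.62 0.39 [1.  0.5 4. ] Tz 0.12 [-0.16 -0.25  1.32] 0.149
26.89 0.42 [ 0.8 -0.5  3.9] Tz 0.09 [-0.1  -0.22  1.4 ] 0.147
27.43 0.54 [0.8 0.3 2.1] Tz 0.04 [-0.01 -0.22  1.55] 0.149
28.23 0.72 [0.  0.4 0.8] Tz 0.0 [ 0.17 -0.16  1.66] 0.146
29.02 0.9 [-0.1  0.6 -0.5] Tz -0.01 [ 0.24 -0.18  1.67] 0.148
29.82 1.08 [-0.1 -0.3 -0.8] Tz 0.04 [ 0.24 -0.15  1.64] 0.146
30.62 1.26 [-0.1  0.5 -1.8] Tz 0.05 [ 0.22 -0.15  1.58] 0.148
31.43 1.44 [-0.4 -0.2 -1. ] Tz 0.03 [ 0.18 -0.15  1.5 ] 0.147
31.425
```

The knob broke loose at about 0.5 N m with side forces under 2 N, and was turned 1.44 rad. I release, rise and look.

Run:
```python
from h import *
ungrasp();s=st();p=np.array(s['tcp_pos']);print(s['time'],s['opening'],force())
robot.move_l(p+[0,0,.06],vel=.15)
robot.move_pose([.527,.004,.25],q(A));print(st()['time'])
d=snap('side');e=snap('top')
P=pts(d);im=d['img'].astype(int);R,G,B=im[...,0],im[...,1],im[...,2]
v,u=np.mgrid[:384,:512];w=(u>225)&(u<310)&(v>180)&(v<310)
g=w&(G>R+15)&(G>B)&(d['z_map']>0);Q=P[g]
print('green',len(Q),Q.min(0),Q.max(0),np.median(Q,0))
t=Q[Q[:,2]>.109];print('top',len(t),t.mean(0),t.min(0),t.max(0))
c=cv2.resize(d['img'][150:310,200:340,::-1],None,fx=3.5,fy=3.5,interpolation=cv2.INTER_CUBIC)
cv2.imwrite('pics/s2.png',c)
```

```text
32.125 1.001788259578899 [-0.0854492   0.07639114 -0.2736065 ]
33.8667
green 99 [ 0.51833286 -0.00513303  0.09687835] [0.53747062 0.01619865 0.11567461] [0.52696096 0.01095041 0.11139462]
top 57 [0.52743598 0.00595668 0.11284729] [ 0.51833286 -0.00513303  0.10905996] [0.53747062 0.01482795 0.11567461]
```

View pics/s2.png

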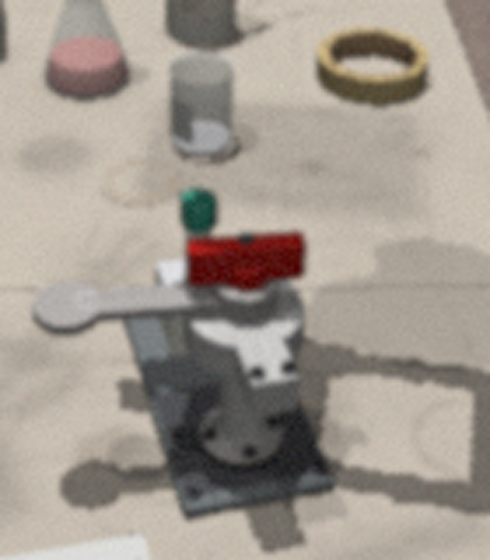

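The arm now points to +x, well clear (disc at crop pixel (70,305)), and the green cap stands free at (198,210). The cap is at (0.5275, 0.005) with its top at z = 0.114 as expected, so I pick it.

Run:
```python
from h import *
p=np.array([.5275,.005,.085])
f0=force();robot.move_l(p+[0,0,.05],q(A),vel=.2);robot.move_l(p,vel=.1);print((force()-f0).round(2))
grab(25);s=st();print(s['time'],s['opening'],(force()-f0).round(2))
robot.move_l(p+[0,0,.085],vel=.1);s=st();print(s['time'],s['opening'],(force()-f0).round(2),s['tcp_pos'])
d=snap('side');e=snap('top')
P=pts(d);im=d['img'].astype(int);R,G,B=im[...,0],im[...,1],im[...,2]
o=np.hstack([cv2.resize(d['img'][90:270,190:330,::-1],(373,480)),cv2.resize(e['img'][140:240,190:280,::-1],(420,480))])
cv2.imwrite('pics/s3.png',o)
```

```text
[ 0.26  0.42 -0.09]
36.025 0.24956803331045427 [-1.12 -0.3   2.27]
37.0667 0.24921485648861125 [-0.08 -0.15 -0.32] [0.52692375 0.00511456 0.16915604]
```

View pics/s3.png

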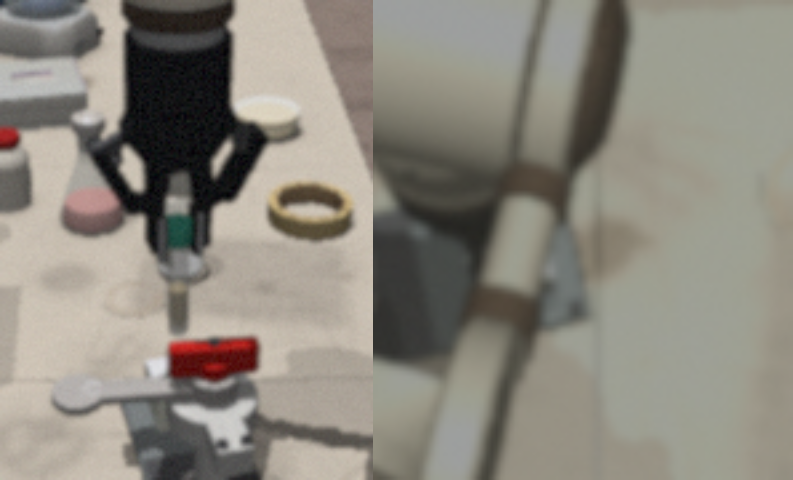

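The tube is held upright by its cap and clear of the socket. Next I carry it over the beaker and lower it until it touches.

Run:
```python
from h import *
b=np.array([.5217,-.2365,.172])
robot.move_l(b,vel=.15);robot.dwell(.15);f0=force();s=st();print(s['time'],s['tcp_pos'],s['opening'])
d=snap('side');cv2.imwrite('pics/s4.png',cv2.resize(d['img'][90:210,190:330,::-1],None,fx=4,fy=4))
```

```text
39.1583 [ 0.52178967 -0.23605491  0.17202816] 0.24570020188286223
```

View pics/s4.png

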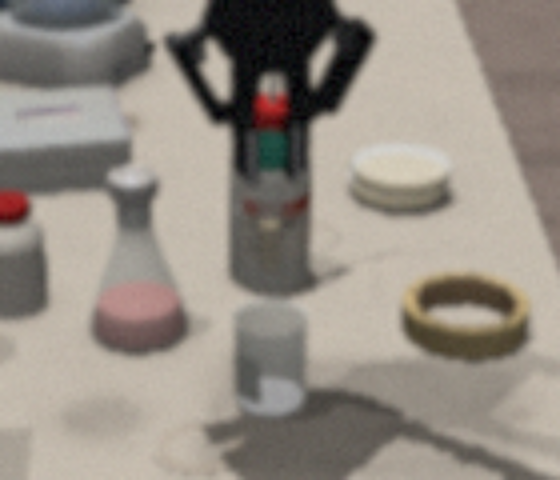

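The tube (x≈270) is centred over the beaker (x≈271). Lowering now.

Run:
```python
from h import *
b=np.array([.5217,-.2365,.172]);f0=force()
for z in(.11,.086,.083,.081,.0795,.0785,.0775,.0765):
    b[2]=z;robot.move_l(b,vel=.08 if z>.085 else .03);f=force(3)-f0
    print(z,f.round(2))
    if np.abs(f).max()>2.5: break
ungrasp();robot.dwell(.2);print(st()['time'],(force()-f0).round(2))
robot.move_l(b+[0,0,.13],vel=.12);robot.move_l([.42,-.12,.25],vel=.25);print(st()['time'])
d=snap('side');e=snap('top')
o=np.hstack([cv2.resize(d['img'][120:300,190:330,::-1],(373,480)),cv2.resize(e['img'][140:240,270:360,::-1],(420,480))])
cv2.imwrite('pics/s5.png',o)
P=pts(d);im=d['img'].astype(int);R,G,B=im[...,0],im[...,1],im[...,2]
v,u=np.mgrid[:384,:512];w=(u>235)&(u<285)&(v>130)&(v<200)
Q=P[w&(G>R+15)&(G>B)&(d['z_map']>0)];print('green',len(Q),Q.min(0),Q.max(0))
```

```text
0.11 [ 0.58  0.23 -0.29]
0.086 [ 0.76 -0.46  0.37]
0.083 [ 0.33  0.08 -0.14]
0.081 [0.75 0.32 0.44]
0.0795 [ 0.47 -0.14  0.49]
0.0785 [ 0.47 -0.19  0.05]
0.0775 [-0.45 -0.35  5.63]
42.8917 [ 0.36 -0.33  0.45]
44.9583
green 81 [ 0.50527785 -0.40159071  0.02276375] [ 0.53162029 -0.22582001  0.10782245]
```

View pics/s5.png

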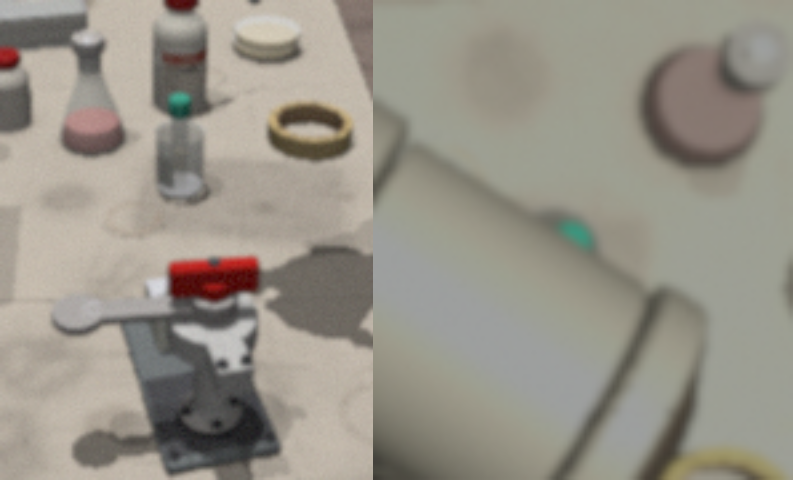

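The tube stands upright in the beaker with its cap top at z≈0.108. The flask and beaker are in place and the robot is clear, so I hand in.

```bash
python3 -c "
from h import *
order.hand_in();print(st()['time'])"
```

```text
the job is handed in; nothing more can be done
the job is handed in; nothing more can be done
```

The job is handed in, at about 45 s of the 61 s allowed; the system gives no verdict.

- **Knob:** I felt the bar's centre with the open jaws on both axes; it agreed with the camera estimate to within 0.1 mm. I then squeezed it at 80 N and turned it 1.44 rad anticlockwise, giving way to side forces. It broke loose at about 0.5 N m. Measured side forces stayed below about 2 N and vertical forces below about 6.5 N, well inside the 8 N and 20 N limits.
- **Tube:** I gripped it by the cap and lifted it out of the socket. I lowered it into the beaker until it touched the floor (about 5.6 N), then released it.
- **Last checks:** The final picture shows the tube upright in the beaker, cap top at z≈0.108 m where 0.107 m is expected. The beaker and flask are standing where they were, the arm is swung well clear, and the gripper is away from everything. The last top view was partly hidden by the robot arm, so the check rests mainly on the side view. I did not measure the final knob angle: 1.44 rad is the turn I commanded, and the pictures agree with it by eye.

The hand-in message printed twice and no closing time was shown. I saw no failed check.

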